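# Fit a taper-shank drill in the paper drill

### The job

Take the drill with the thick cap and barrel from the wooden rack, set its tapered shank in the tilted spindle socket of the paper drill and let go of it there, then tap its capped end along the spindle's axis until it locks: the drill's collar fully home on the face of the spindle nose. Leave the thin drill in the rack and do not disturb the stapler, the tin or the pen cup.

Things in the scene. Friction and masses are not known exactly. Their poses are not given: they have to be found in the camera images.
- thick_bit: The drill to fit, round, 112 mm long, 0.14-0.26 kg. Origin: centre of its collar's underside; z along its axis to the capped end. Steel taper shank z -40 to 0 mm, 14 mm across at the end, 24 at the collar; collar 48 across, z 0-8; barrel 20 across to z 34; white nylon cap 32 across, z 34-72, flat top, to grip and tap. Starts upright in the rack, shank down, collar on the rack's top.
- thin_bit: The other drill, to be left in the rack: the same shank, collar and lengths (origin as above) but the barrel is 10 mm and the cap 20 mm across.
- rack: Fixed level block of light wood, 70 x 210 x 55 mm (x, y, z), origin at the centre of its underside. Three 29 mm through holes along its y axis at -70, 0, +70 mm; the drills stand in the outer two, either way round.
- drill: Bench paper drill, fixed; grey base 240 x 200 x 22 mm, x -110 to +130 mm from the origin on its underside. -x, the operator's side, faces the robot but turned partly to the robot's right. Its head is swung back, so the spindle points up and towards the operator, 35 degrees from vertical. Two yoke cheeks beside and a column behind the spindle reach 147 mm above the table.
- spindle: Its spindle nose, a fixed steel tube 60 mm across (bore 35 mm). Origin: centre of the nose's end face, 170 mm above the table; z points out of the socket along the spindle axis (35 degrees from vertical, leaning to the drill's -x), y is level.
- sleeve (a joint): Travel (m) of the dark taper sleeve in the nose: 0 = its end 8 mm proud of the nose face; near 0.008 or more = driven in. Its bore fits the shank, mouth 24 mm. A drill set in by hand has its collar 8 to 11 mm off the nose face. Below 8 N along the axis the sleeve stays; above, it moves 1 mm/s per 0.5 N of excess, stays where driven and grips the drill; the collar then meets the nose face.
- stapler: Blue stapler, 150 x 42 x 70 mm, lying to the right; origin under its centre.
- tin: Flat brass-coloured tin, 164 x 114 x 44 mm, to the left; origin under its centre.
- pen_cup: Black cup, 80 mm across, 100 mm high, to the right; origin under its centre.
There are look-alikes about, which are no part of the job. Leave any green look-alike of the thick_bit alone.

How it is judged (in metres and radians):
On the way, in this order (a step that is already met when the one before it is completed fails the run):
1. the thick drill sits in the socket, let go of, not yet driven home (distance between thick_bit and spindle below 0.02 m and angle between the z axis of thick_bit and the z axis of spindle, either way round below 0.14 rad and contact force between the fingers and thick_bit below 0.1 N), for 0.2 s.
2. the thick drill is driven home (distance between thick_bit and spindle below 0.0035 m and angle between the z axis of thick_bit and the z axis of spindle, either way round below 0.08 rad), for 0.1 s.
At the end, for the whole second after the job is handed in: The thick drill stands in the spindle with its collar home on the nose face (centre of the collar's underside within 3.5 mm of the centre of the nose face, axes within 0.08 rad), at rest; the thin drill is still in its place in the rack (within 15 mm) (all of step 2 and linear speed of thick_bit below 0.02 m/s and distance of thin_bit from where it was at the start of the episode below 0.015 m); the robot touches nothing.
It fails at once if the thin drill is lifted or knocked out of place by more than 30 mm (distance of thin_bit from where it was at the start of the episode above 0.03 m).
It fails at once if the stapler, the tin or the pen cup is pushed more than 30 mm (distance of any of stapler, tin, pen_cup from where it was at the start of the episode above 0.03 m).
It also fails if it takes over 54 s, if anything falls off the work surface, if the arm or the gripper's body presses on something with over 40 N, if the wrist force passes 120 N, or if a joint passes its speed limit or range.

### The arm

A 6-joint arm with a two-finger parallel gripper is mounted at the origin on the work surface. World frame = base frame: x ahead of the robot, y to its left, z up, the work surface at z = 0. Lengths are in mm, angles in rad, forces in N, time in s.
With the tool pointing down it reaches from about 300 to 775 mm from the base axis. Payload 14.6 kg.
Tool frame: the origin (TCP) lies on the centre line of the jaws, within the pads' length; the fingertips stand 19 mm ahead of it and the grasp point (between the pads) is the TCP (bot.tip_reach is the distance from the TCP to the fingertips, in mm); y points along the fingers, x is the direction in which the jaws open and shut, and the axes are right-handed (so a half turn about y gives the same grasp; the last joint's range is limited). The gripper opens to 85 mm and grips with 20 to 120 N. Pads are 22 mm wide; open, the fingers measure 114 mm over their backs; the gripper's body (76 mm by 85 mm) begins 54 mm behind the grasp point. The pads swing forward as they close: fully open they stand 13 mm farther back than shut.
Start: joints at [1.185, 0.3, 1.521, -0, 1.321, -0.067], TCP at [172.382, 522.278, 250.281] pointing down, gripper open.
Joint ranges: [-3.03, 3.03], [-0.79, 2.21], [0.23, 2.52], [-1.04, 4.18], [0, 3.07], [-2.55, 2.55]. Speed limits (rad/s): [2.22, 2.22, 2.57, 3.14, 3.14, 3.14].

### API

Orientations are given as a unit quaternion [w, x, y, z].
In Python, from rig import bot gives the robot as it stands. Calls block until the motion is done:
- bot.move_to(position, orientation): joint-space move of the TCP to a pose.
- bot.servo_line(position, attitude=None, speed=150, until_force=None): straight line of the TCP; attitude=None keeps the orientation; speed is the mean speed in mm/s. With until_force (N) it stops when the force on the tool has changed by that much, and returns True; else False.
- bot.move_joints(angles): joint-space move.
- bot.move_gripper(opening, grip_force=None): finger opening in mm; grip_force is the grip in N (None keeps the last); returns when the fingers have stopped.
- bot.dwell(seconds).
- bot.ik(position, orientation): joint angles nearest the present ones, or None.
- bot.read_state(): the state.
- bot.read_camera(name): name is "scene" or "side" or "wrist"; returns a dict with "image" (400x640x3 uint8, blue, green, red), "depth" (400x640 float32, mm along the optical axis (not along the pixel's ray), 0 where there is no reading), "fovy" (degrees; the focal length in pixels is half the picture's height over the tangent of half this angle, whatever the lens; pixels are square), "cx", "cy" (the principal point, pixels), "eye" and "attitude" of the camera in the world; the wrist camera has in their place "mount" (4x4, takes a point from camera to tool coordinates, whose origin is the TCP and whose axes are the tool frame's). Camera axes: x right, y down, z forward; pixel columns grow to the right and rows downward; lengths in mm; the calibration is good to about 2 mm. A picture is of the moment at which its call begins: read the wrist's pose just before it.
A pose or a line that the arm cannot do raises bot.MotionError and nothing moves.
- bot.finish_job(): hands the job in, once; it reports no verdict.
The state is a dict: "clock": time; "joint_positions": joint angles; "qvel": joint speeds; "effort": joint torques, N m; "ee_pos": TCP position; "tool_rot": TCP orientation; "ft_force": force on the tool from outside, world axes, zero at the start; "moment": the same for the moment, N m; "grip_width": finger opening in mm.
Only numpy, scipy, OpenCV 4.12 (cv2) and the standard library are available. Lean on these libraries where they do the work, as an engineer would, in place of code of your own. Each camera call takes 0.05 s, during which the arm holds its last target.

## Working session

There is one attempt and no reset: what is moved stays moved. The work goes in short steps, each a Python script; the robot and the scene stay as the last script left them, time stands still between calls to the robot, and variables do not carry over. Pictures are saved under pics/ and viewed, and the job is handed in when it is done.

```bash
ls; mkdir -p pics; cat > h.py <<'E'
from rig import bot
import numpy as np, cv2
from scipy.spatial.transform import Rotation as R
def rot(q): return R.from_quat([q[1],q[2],q[3],q[0]])
def quat(r):
    q=r.as_quat(); return [q[3],q[0],q[1],q[2]]
def cam(name):
    s=bot.read_state(); c=bot.read_camera(name)
    if 'mount' in c:
        T=np.eye(4);T[:3,:3]=rot(s['tool_rot']).as_matrix();T[:3,3]=s['ee_pos']
        M=T@np.array(c['mount']); c['Rm']=M[:3,:3];c['o']=M[:3,3]
    else:
        c['Rm']=rot(c['attitude']).as_matrix();c['o']=np.array(c['eye'])
    c['f']=200/np.tan(np.radians(c['fovy'])/2)
    return c
def ray(c,u,v):
    d=c['Rm']@np.array([(u-c['cx'])/c['f'],(v-c['cy'])/c['f'],1]);return d
def plane(c,u,v,z):
    d=ray(c,u,v);return c['o']+d*(z-c['o'][2])/d[2]
def pts(c):
    v,u=np.mgrid[0:400,0:640];d=c['depth'].astype(float)
    P=np.stack([(u-c['cx'])/c['f']*d,(v-c['cy'])/c['f']*d,d],-1)@c['Rm'].T+c['o']
    P[d<=0]=np.nan;return P
def proj(c,p):
    q=c['Rm'].T@(np.array(p)-c['o']);return c['cx']+c['f']*q[0]/q[2],c['cy']+c['f']*q[1]/q[2]
E
python3 - <<'E'
from h import *
import pickle
for n in ['scene','side','wrist']:
    c=cam(n);cv2.imwrite(f'pics/{n}0.png',c['image']);pickle.dump(c,open(f'pics/{n}0.pkl','wb'))
    print(n,c['f'],c['cx'],c['cy'],c['o'],c['Rm'][:,2],(c['depth']>0).mean())
print(bot.read_state())
E
```

```text
pics
scene 461.6508090124746 315.7058635483049 200.3129711350823 [1330.11333731  563.32355253  941.01278408] [-0.6162724  -0.45019323 -0.64616901] 0.985609375
side 512.6430872786865 310.78317239379584 194.8977338276707 [ 360.58351225 1493.95135658 1116.7155327 ] [ 0.107312   -0.83397953 -0.5412599 ] 0.91206640625
wrist 347.29361737045565 320.2696436583709 205.19710047664861 [106.11040584 544.32283117 373.66026421] [ 0.26142652 -0.08778616 -0.96122306] 0.99576171875
{'clock': 0.15, 'joint_positions': array([ 1.18538116e+00,  3.00324299e-01,  1.52142240e+00, -4.49309823e-06,
        1.32069651e+00, -6.66081561e-02]), 'qvel': array([-0.00096618, -0.00049389, -0.00436076, -0.00082354, -0.00355432,
        0.00015594]), 'effort': array([ 3.84894811e-03, -5.43677115e+01, -3.61875093e+01, -1.05735512e-05,
        3.31726544e-03,  2.92479513e-05]), 'ee_pos': array([172.33818065, 522.13879817, 249.8689718 ]), 'tool_rot': array([-0.57286456,  0.57318632,  0.41404264, -0.41455076]), 'ft_force': array([-0.04118799,  0.35749737,  0.11464221]), 'moment': array([-0.00125988, -0.03834436, -0.02737969]), 'grip_width': 85.6973536618347}
```

View pics/scene0.png

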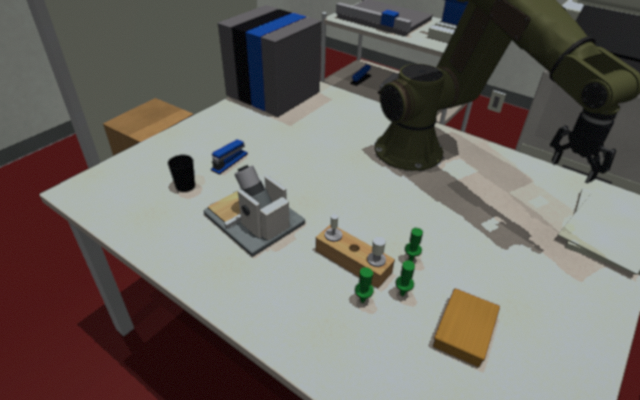

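View pics/side0.png

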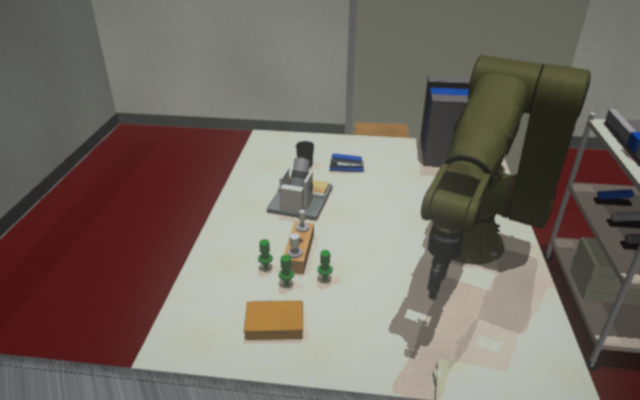

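View pics/wrist0.png

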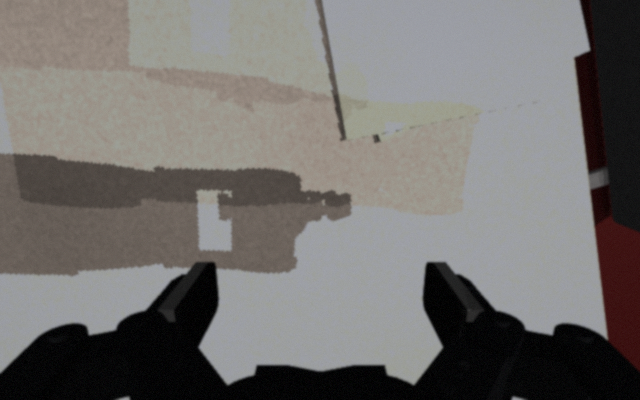

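In the scene view, the rack holds two steel drills with light caps: a narrow one at (334,225) and a wider one at (378,248). Green look-alikes stand at (415,242), (405,277) and (366,285). The paper drill is at (255,205), the tin at (467,326), the stapler at (229,156) and the pen cup at (182,173). The drill at (378,248) looks like the thick one, so I'll confirm it in an enlarged crop.

```bash
python3 - <<'E'
from h import *
import pickle
c=pickle.load(open('pics/scene0.pkl','rb'));s=pickle.load(open('pics/side0.pkl','rb'))
a=cv2.resize(c['image'][140:310,190:450],None,fx=3,fy=3,interpolation=cv2.INTER_CUBIC)
cv2.imwrite('pics/cropA.png',a)
b=cv2.resize(s['image'][130:300,230:370],None,fx=3.5,fy=3.5,interpolation=cv2.INTER_CUBIC)
cv2.imwrite('pics/cropB.png',b)
P=pts(c)
for n,(u,v) in dict(thin=(334,219),thick=(378,243),g1=(416,231),g2=(407,266),g3=(367,272),rackL=(318,234),nose=(243,180),stap=(228,150),cup=(181,160),tin=(468,318)).items():
    print(n,P[v,u].round(0))
P=pts(s)
for n,(u,v) in dict(thin=(303,214),thick=(294,238),nose=(300,165)).items():
    print(n,P[v,u].round(0))
E
```

```text
thin [582.  77. 124.]
thick [589. 216. 128.]
g1 [475. 264. 111.]
g2 [599. 304. 113.]
g3 [671. 237. 110.]
rackL [593.  36.  53.]
nose [ 640. -190.  159.]
stap [ 469. -435.   64.]
cup [ 614. -497.   77.]
tin [597. 473.  49.]
thin [569.  79. 119.]
thick [577. 231. 132.]
nose [ 616. -175.  165.]
```

View pics/cropA.png

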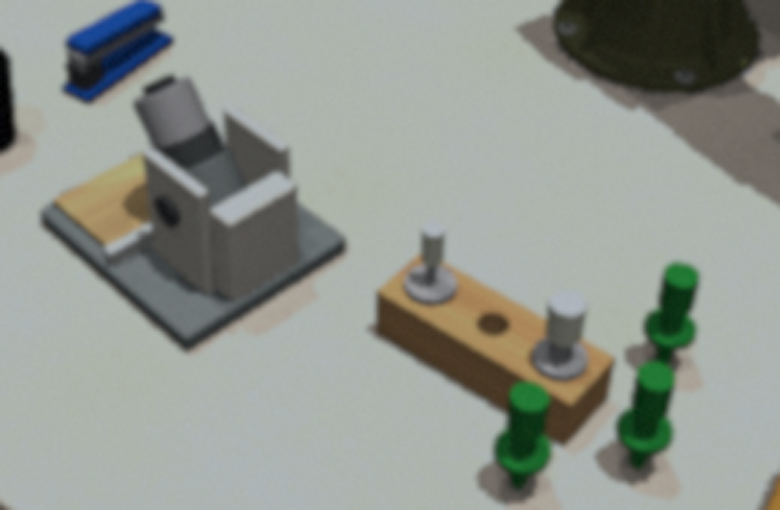

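View pics/cropB.png

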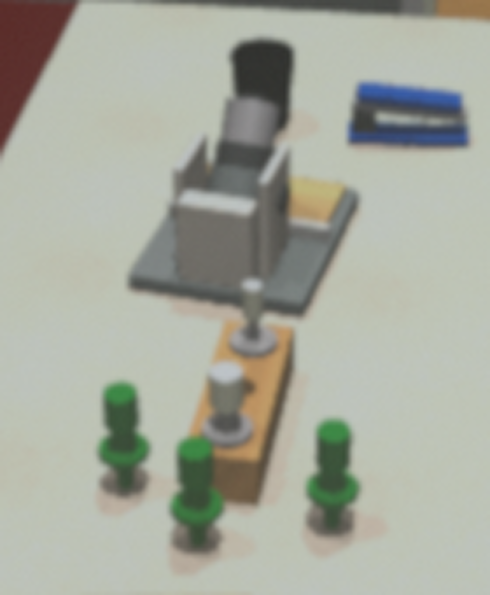

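The crops confirm it: the drill at (378,248) has the wide cap and barrel, stands in the rack and isn't green, so it is the thick_bit. The one at (334,225) is the thin one. Next I'll take a wrist view of the rack, then one of the nose.

```bash
python3 - <<'E'
from h import *
import pickle
c=bot.read_camera('wrist');print(np.array(c['mount']).round(3))
# tool frames: y=approach ; rows cols
def att(y,x):
    y=np.array(y,float);y/=np.linalg.norm(y);x=np.array(x,float);x-=y*(x@y);x/=np.linalg.norm(x)
    return quat(R.from_matrix(np.stack([x,y,np.cross(x,y)],1)))
for th in range(0,360,30):
    a=np.radians(th);q=att([0,0,-1],[np.cos(a),np.sin(a),0])
    print(th,[None if j is None else np.round(j,2) for j in [bot.ik([560,200,330],q)]])
n=np.array([635,-185,170])
for h in (-20,-30,-40,-50):
  z=np.array([-np.sin(.611)*np.cos(np.radians(h)),np.sin(.611)*np.sin(np.radians(h)),np.cos(.611)])
  for th in range(0,360,30):
    a=np.radians(th);u=np.cross(z,[0,0,1]);u/=np.linalg.norm(u);w=np.cross(z,u)
    q=att(-z,np.cos(a)*u+np.sin(a)*w)
    r=[bot.ik(n+z*d,q) for d in (50,130,200)]
    if all(x is not None for x in r): print(h,th,r[0].round(2),r[2].round(2))
E
cat >> h.py <<'E'
def att(y,x):
    y=np.array(y,float);y/=np.linalg.norm(y);x=np.array(x,float);x-=y*(x@y);x/=np.linalg.norm(x)
    return quat(R.from_matrix(np.stack([x,y,np.cross(x,y)],1)))
E
```

```text
[[ 1.00000e+00  2.00000e-03 -0.00000e+00  2.13000e-01]
 [ 1.00000e-03 -2.76000e-01  9.61000e-01 -1.23868e+02]
 [ 1.00000e-03 -9.61000e-01 -2.76000e-01  6.98240e+01]
 [ 0.00000e+00  0.00000e+00  0.00000e+00  1.00000e+00]]
0 [array([ 0.28,  0.36,  1.26, -0.  ,  1.52,  0.28])]
30 [array([ 0.28,  0.36,  1.26, -0.  ,  1.52, -0.24])]
60 [array([ 0.28,  0.36,  1.26,  0.  ,  1.52, -0.77])]
90 [array([ 0.28,  0.36,  1.26, -0.  ,  1.52, -1.29])]
120 [array([ 0.28,  0.36,  1.26, -0.  ,  1.52, -1.81])]
150 [array([ 0.28,  0.36,  1.26, -0.  ,  1.52, -2.34])]
180 [None]
210 [None]
240 [array([0.28, 0.36, 1.26, 0.  , 1.52, 2.38])]
270 [array([ 0.28,  0.36,  1.26, -0.  ,  1.52,  1.85])]
300 [array([0.28, 0.36, 1.26, 0.  , 1.52, 1.33])]
330 [array([ 0.28,  0.36,  1.26, -0.  ,  1.52,  0.81])]
-20 60 [-0.52  0.36  1.64  0.64  0.83  2.43] [-0.66  0.12  1.63  0.58  1.1   2.46]
-20 90 [-0.52  0.36  1.64  0.64  0.83  1.9 ] [-0.66  0.12  1.63  0.58  1.1   1.94]
-20 120 [-0.52  0.36  1.64  0.64  0.83  1.38] [-0.66  0.12  1.63  0.58  1.1   1.42]
-20 150 [-0.52  0.36  1.64  0.64  0.83  0.86] [-0.66  0.12  1.63
[... 2252 characters left out ...]
0.4   1.29  0.61  1.49  2.01]
-50 90 [-0.58  0.51  1.41  0.65  1.21  1.45] [-0.72  0.4   1.29  0.61  1.49  1.48]
-50 120 [-0.58  0.51  1.41  0.65  1.21  0.93] [-0.72  0.4   1.29  0.61  1.49  0.96]
-50 150 [-0.58  0.51  1.41  0.65  1.21  0.41] [-0.72  0.4   1.29  0.61  1.49  0.44]
-50 180 [-0.58  0.51  1.41  0.65  1.21 -0.12] [-0.72  0.4   1.29  0.61  1.49 -0.09]
-50 210 [-0.58  0.51  1.41  0.65  1.21 -0.64] [-0.72  0.4   1.29  0.61  1.49 -0.61]
-50 240 [-0.58  0.51  1.41  0.65  1.21 -1.17] [-0.72  0.4   1.29  0.61  1.49 -1.13]
-50 270 [-0.58  0.51  1.41  0.65  1.21 -1.69] [-0.72  0.4   1.29  0.61  1.49 -1.66]
-50 300 [-0.58  0.51  1.41  0.65  1.21 -2.21] [-0.72  0.4   1.29  0.61  1.49 -2.18]
```

```bash
python3 - <<'E'
from h import *
import pickle
bot.move_to([583,190,300],att([0,0,-1],[1,0,0]))
c=cam('wrist');cv2.imwrite('pics/w1.png',c['image']);pickle.dump(c,open('pics/w1.pkl','wb'))
z=np.array([-np.sin(.611)*np.cos(.55),-np.sin(.611)*np.sin(.55),np.cos(.611)])
u=np.cross(z,[0,0,1])
n=np.array([635,-185,170])
bot.move_to(n+z*190,att(-z,-u))
c=cam('wrist');cv2.imwrite('pics/w2.png',c['image']);pickle.dump(c,open('pics/w2.pkl','wb'))
s=bot.read_state();print(s['clock'],s['ee_pos'])
E
```

```text
3.8167 [ 542.55048544 -241.00786434  325.58738164]
```

View pics/w1.png

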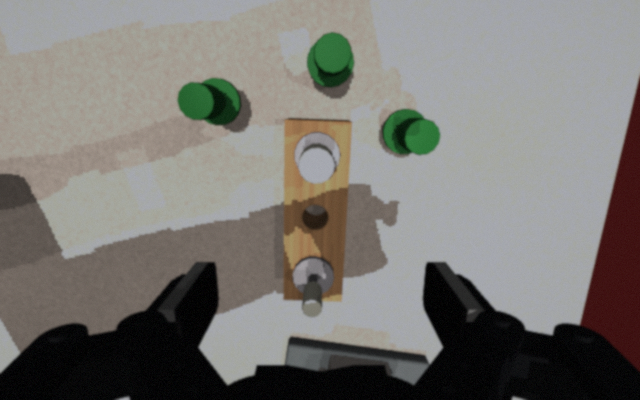

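View pics/w2.png

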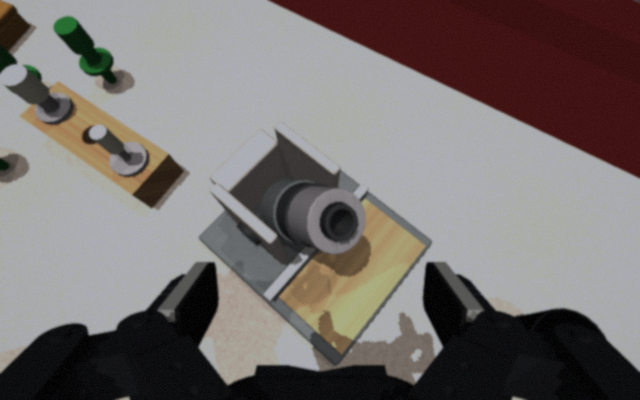

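w1 shows the thick cap at about (318,163), its collar at (317,152) and the thin drill at (312,300). w2 shows the nose face at about (337,219). The base's operator edge, on the wooden side, runs from (340,360) to (432,240). Now I'll turn these into positions.

```bash
python3 - <<'E'
from h import *
import pickle
c=pickle.load(open('pics/w1.pkl','rb'));P=pts(c)
for n,(u,v,z) in dict(cap=(318,163,127),collar=(317,152,63),thincap=(312,307,127)).items(): print(n,plane(c,u,v,z).round(1),P[v,u].round(1))
hsv=cv2.cvtColor(c['image'],cv2.COLOR_BGR2HSV)
# rack wood mask
m=((hsv[...,1]>80)&(hsv[...,0]<25)&(hsv[...,0]>8)&(abs(P[...,2]-55)<10)).astype(np.uint8)
m=cv2.morphologyEx(m,cv2.MORPH_OPEN,np.ones((3,3)));ys,xs=np.nonzero(m);print('rack px',m.sum(),xs.min(),xs.max(),ys.min(),ys.max())
cc=np.array([plane(c,u,v,55)[:2] for u,v in zip(xs,ys)],np.float32);print(cv2.minAreaRect(cc))
# cap by height
m=(P[...,2]>118)&(P[...,2]<138);m[:, :230]=0;m[:,410:]=0;m[230:]=0
g=hsv[...,1]<60;m&=g
ys,xs=np.nonzero(m);print('cap pts',m.sum(),xs.mean(),ys.mean(),np.nanmedian(P[m],0).round(1))
(u,v),r=cv2.minEnclosingCircle(np.stack([xs,ys],1).astype(np.float32));print(u,v,r,plane(c,u,v,127),'expected r',c['f']*16/(c['o'][2]-127))
c=pickle.load(open('pics/w2.pkl','rb'));P=pts(c)
A,B,C=[plane(c,u,v,22) for u,v in [(200,238),(340,362),(432,240)]]
print(A.round(),B.round(),C.round(),np.linalg.norm(A-B),np.linalg.norm(C-B),np.degrees(np.arctan2(*(B-A)[:2][::-1])),np.degrees(np.arctan2(*(C-B)[:2][::-1])))
cr=c['image'][170:270,250:390];cv2.imwrite('pics/w2c.png',cv2.resize(cr,None,fx=5,fy=5,interpolation=cv2.INTER_CUBIC))
for u,v in [(336,190),(312,218),(336,250),(356,218),(340,222)]: print(u,v,P[v,u].round(1),c['image'][v,u])
E
```

```text
cap [580.8 213.4 127. ] [580.8 213.4 127.3]
collar [579.3 214.5  63. ] [579.9 222.9 127.7]
thincap [575.1  72.6 127. ] [575.2  73.5 128.4]
rack px 7342 284 350 120 300
((576.9733276367188, 141.6361083984375), (209.1201629638672, 69.29609680175781), 88.28076934814453)
cap pts 1060 316.1933962264151 164.9990566037736 [579.1 211.7 127.3]
315.9444580078125 164.88888549804688 18.559730529785156 [579.00666729 211.71372337 127.        ] expected r 18.718608197798723
[539. -58.  22.] [ 508. -290.   22.] [ 697. -318.   22.] 234.52767667046342 191.3375399430641 -97.76255650000795 -8.401868221302138
336 190 [ 633.8 -201.1  181.9] [130 127 130]
312 218 [ 601.1 -196.7  181.3] [132 129 132]
336 250 [ 592.1 -227.1  160.5] [126 124 127]
356 218 [ 623.9 -228.3  171.7] [59 59 58]
340 222 [ 617.7 -216.4  155.7] [33 33 33]
```

View pics/w2c.png

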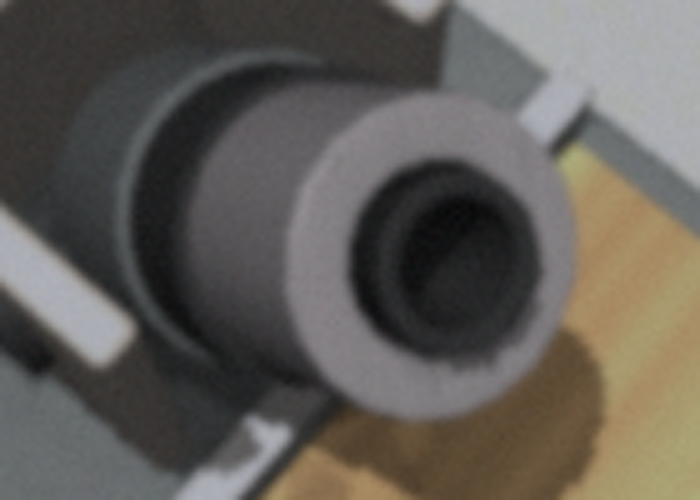

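The cap centre at (579.0,211.7), z 127, agrees with the rack-derived hole position (579.1,211.6). The base edges put the drill's -x at a heading of about -98°. Next I'll fit the nose face.

```bash
python3 - <<'E'
from h import *
import pickle
c=pickle.load(open('pics/w2.pkl','rb'));P=pts(c)
g=c['image'].astype(int).mean(-1)
m=np.zeros((400,640),bool);m[185:257,304:370]=1
m&=(g>110)
# plane fit on bright face
h=np.radians(-98)
zz=np.array([np.sin(.6109)*np.cos(h),np.sin(.6109)*np.sin(h),np.cos(.6109)])
c0=np.array([617,-212,170.])
X=P[m];
for it in range(6):
    d=(X-c0)@zz if it==0 else (X-p0)@nn
    k=abs(d-np.median(d))<(8 if it==0 else 3)
    p0=X[k].mean(0);nn=np.linalg.svd(X[k]-p0)[2][2];nn*=np.sign(nn[2])
print('n',nn,'tilt',np.degrees(np.arccos(nn[2])),'head',np.degrees(np.arctan2(nn[1],nn[0])),k.sum(),p0)
mm=np.zeros((400,640),np.uint8);yy,xx=np.nonzero(m);mm[yy[k],xx[k]]=255
mm=cv2.morphologyEx(mm,cv2.MORPH_CLOSE,np.ones((3,3)))
cs,_=cv2.findContours(mm,cv2.RETR_CCOMP,cv2.CHAIN_APPROX_NONE)
cs=sorted(cs,key=len)[::-1][:2]
vis=c['image'].copy();cv2.drawContours(vis,cs,-1,(0,0,255),1)
cv2.imwrite('pics/w2v.png',cv2.resize(vis[170:270,250:390],None,fx=5,fy=5,interpolation=cv2.INTER_NEAREST))
for hh,t in ((-98,35),(np.degrees(np.arctan2(nn[1],nn[0])),35)):
  h=np.radians(hh);n=np.array([np.sin(.6109)*np.cos(h),np.sin(.6109)*np.sin(h),np.cos(.6109)])
  u=np.cross([0,0,1],n);u/=np.linalg.norm(u);w=np.cross(n,u)
  for ct in cs:
    e=cv2.fitEllipse(ct);
    q=ct[:,0,:]
    Q=np.array([(lambda d:c['o']+d*((p0-c['o'])@n)/(d@n))(ray(c,*p)) for p in q])
    a=(Q-p0)@u;b=(Q-p0)@w
    s=np.linalg.lstsq(np.stack([2*a,2*b,np.ones_like(a)],1),a*a+b*b,rcond=None)[0]
    r=np.sqrt(s[2]+s[0]**2+s[1]**2);ctr=p0+s[0]*u+s[1]*w
    print(hh,e,'ctr',ctr.round(1),'r',r, 'resid',(np.hypot(a-s[0],b-s[1])-r).std())
E
```

```text
n [0. 0. 1.] tilt 0.0 head 0.0 0 [nan nan nan]<stdin>:15: RuntimeWarning: Mean of empty slice.
  ret = um.true_divide(
```

View pics/w2v.png

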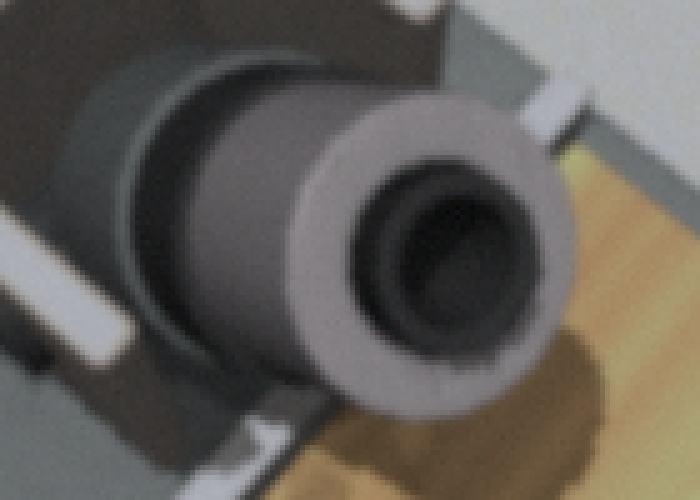

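```bash
cat > nose.py <<'E'
from h import *
import pickle
c=pickle.load(open('pics/w2.pkl','rb'));P=pts(c)
g=c['image'].astype(int).mean(-1);sat=cv2.cvtColor(c['image'],cv2.COLOR_BGR2HSV)[...,1]
m=np.zeros((400,640),bool);m[185:257,304:370]=1
m&=(g>105)&(sat<40)
mf=m&np.isfinite(P).all(-1)
h=np.radians(-98)
zz=np.array([np.sin(.6109)*np.cos(h),np.sin(.6109)*np.sin(h),np.cos(.6109)])
X=P[mf]
X=X[abs((X-[617,-212,170])@zz)<15]
p0=X.mean(0);nn=zz
for it in range(8):
    d=(X-p0)@nn; k=abs(d-np.median(d))<(8 if it<2 else 3)
    p0=X[k].mean(0);nn=np.linalg.svd(X[k]-p0)[2][2];nn*=np.sign(nn[2])
print('n',nn,'tilt',np.degrees(np.arccos(nn[2])),'head',np.degrees(np.arctan2(nn[1],nn[0])),k.sum(),p0)
mm=m.astype(np.uint8)*255
n_,lab,st,_=cv2.connectedComponentsWithStats(mm);mm=(lab==1+np.argmax(st[1:,4])).astype(np.uint8)*255
cs,_=cv2.findContours(mm,cv2.RETR_CCOMP,cv2.CHAIN_APPROX_NONE)
cs=sorted(cs,key=len)[::-1][:2]
vis=c['image'].copy();cv2.drawContours(vis,cs,-1,(0,0,255),1)
cv2.imwrite('pics/w2v2.png',cv2.resize(vis[170:270,250:390],None,fx=5,fy=5,interpolation=cv2.INTER_NEAREST))
for hh in (-98,np.degrees(np.arctan2(nn[1],nn[0]))):
  h=np.radians(hh);n=np.array([np.sin(.6109)*np.cos(h),np.sin(.6109)*np.sin(h),np.cos(.6109)])
  u=np.cross([0,0,1],n);u/=np.linalg.norm(u);w=np.cross(n,u)
  for ct in cs:
    q=ct[:,0,:]
    Q=np.array([(lambda d:c['o']+d*((p0-c['o'])@n)/(d@n))(ray(c,*p)) for p in q])
    a=(Q-p0)@u;b=(Q-p0)@w
    s=np.linalg.lstsq(np.stack([2*a,2*b,np.ones_like(a)],1),a*a+b*b,rcond=None)[0]
    r=np.sqrt(s[2]+s[0]**2+s[1]**2);ctr=p0+s[0]*u+s[1]*w
    print(hh,cv2.fitEllipse(ct),'ctr',ctr.round(1),'r',r, 'resid',(np.hypot(a-s[0],b-s[1])-r).std())
E
python3 nose.py
```

```text
n [-0.08859294 -0.56142574  0.82277119] tilt 34.63682982552435 head -98.96732585151568 1607 [ 612.38410111 -211.65645198  172.80956408]
-98 ((337.65460205078125, 217.5028839111328), (56.050689697265625, 75.3696517944336), 32.24930953979492) ctr [ 617.6 -215.2  170.9] r 30.84319038206263 resid 3.7679747537460844
-98 ((338.5265808105469, 222.336669921875), (40.57773971557617, 44.61880111694336), 160.35714721679688) ctr [ 613.2 -217.4  168.9] r 20.500001880223483 resid 1.0729042240833315
-98.96732585151568 ((337.65460205078125, 217.5028839111328), (56.050689697265625, 75.3696517944336), 32.24930953979492) ctr [ 617.5 -215.2  170.9] r 30.783494400962116 resid 3.737239527178132
-98.96732585151568 ((338.5265808105469, 222.336669921875), (40.57773971557617, 44.61880111694336), 160.35714721679688) ctr [ 613.2 -217.4  168.9] r 20.470751468914376 resid 1.0758397888015407
```

View pics/w2v2.png

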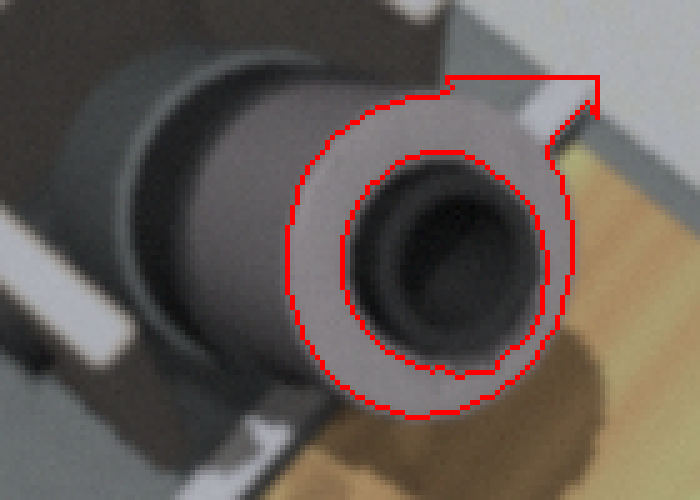

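The outer contour leaks onto the plate at crop (450–600,75–150). I'll drop that arc and refit.

```bash
sed -i "s/    q=ct\[:,0,:\]/    q=ct[:,0,:]; q=q[~((q[:,0]>336)\&(q[:,1]<204))] if ct is cs[0] else q/" nose.py; python3 nose.py | grep ctr
```

```text
-98 ((337.65460205078125, 217.5028839111328), (56.050689697265625, 75.3696517944336), 32.24930953979492) ctr [ 613.2 -214.7  170.8] r 28.936258276150877 resid 0.41973046360741595
-98 ((338.5265808105469, 222.336669921875), (40.57773971557617, 44.61880111694336), 160.35714721679688) ctr [ 613.2 -217.4  168.9] r 20.500001880223483 resid 1.0729042240833315
-98.96732585151568 ((337.65460205078125, 217.5028839111328), (56.050689697265625, 75.3696517944336), 32.24930953979492) ctr [ 613.2 -214.7  170.8] r 28.89178206334277 resid 0.423224489802554
-98.96732585151568 ((338.5265808105469, 222.336669921875), (40.57773971557617, 44.61880111694336), 160.35714721679688) ctr [ 613.2 -217.4  168.9] r 20.470751468914376 resid 1.0758397888015407
```

The nose centre is (613,-215,170.8), radius 28.9 against 30 expected, tilt 34.6° against 35, heading about -98.5°. I'll check reach along that axis.

```bash
cat >> h.py <<'E'
HD=np.radians(-98.5);ZS=np.array([np.sin(.6109)*np.cos(HD),np.sin(.6109)*np.sin(HD),np.cos(.6109)])
NC=np.array([613.2,-214.7,170.2])
US=np.cross(ZS,[0,0,1]);US/=np.linalg.norm(US);WS=np.cross(ZS,US)
def qs(th): 
    a=np.radians(th);return att(-ZS,np.cos(a)*US+np.sin(a)*WS)
E
python3 - <<'E'
from h import *
print(bot.read_state()['joint_positions'].round(2))
print('grasp',bot.ik([579,211.7,111],att([0,0,-1],[1,0,0])))
for th in range(0,360,30):
    r=[bot.ik(NC+ZS*d,qs(th)) for d in (56,120,200)]
    print(th,[None if x is None else x.round(2) for x in r])
E
```

```text
[-0.69  0.23  1.52  0.61  1.23  0.16]
grasp [ 2.91127580e-01  5.85066177e-01  1.45287666e+00 -4.44089210e-16
  1.10364981e+00  2.91127580e-01]
0 [None, None, None]
30 [array([-0.62,  0.7 ,  1.11,  0.54,  1.63,  2.1 ]), array([-0.66,  0.7 ,  0.99,  0.53,  1.76,  2.12]), array([-0.72,  0.74,  0.78,  0.54,  1.93,  2.16])]
60 [array([-0.62,  0.7 ,  1.11,  0.54,  1.63,  1.57]), array([-0.66,  0.7 ,  0.99,  0.53,  1.76,  1.6 ]), array([-0.72,  0.74,  0.78,  0.54,  1.93,  1.64])]
90 [array([-0.62,  0.7 ,  1.11,  0.54,  1.63,  1.05]), array([-0.66,  0.7 ,  0.99,  0.53,  1.76,  1.07]), array([-0.72,  0.74,  0.78,  0.54,  1.93,  1.12])]
120 [array([-0.62,  0.7 ,  1.11,  0.54,  1.63,  0.53]), array([-0.66,  0.7 ,  0.99,  0.53,  1.76,  0.55]), array([-0.72,  0.74,  0.78,  0.54,  1.93,  0.59])]
150 [array([-0.62,  0.7 ,  1.11,  0.54,  1.63,  0.  ]), array([-0.66,  0.7 ,  0.99,  0.53,  1.76,  0.03]), array([-0.72,  0.74,  0.78,  0.54,  1.93,  0.07])]
180 [array([-0.62,  0.7 ,  1.11,  0.54,  1.63, -0.52]), array([-0.66,  0.7 ,  0.99,  0.53,  1.76, -0.5 ]), array([-0.72,  0.74,  0.78,  0.54,  1.93, -0.45])]
210 [array([-0.62,  0.7 ,  1.11,  0.54,  1.63, -1.04]), array([-0.66,  0.7 ,  0.99,  0.53,  1.76, -1.02]), array([-0.72,  0.74,  0.78,  0.54,  1.93, -0.98])]
240 [array([-0.62,  0.7 ,  1.11,  0.54,  1.63, -1.57]), array([-0.66,  0.7 ,  0.99,  0.53,  1.76, -1.54]), array([-0.72,  0.74,  0.78,  0.54,  1.93, -1.5 ])]
270 [array([-0.62,  0.7 ,  1.11,  0.54,  1.63, -2.09]), array([-0.66,  0.7 ,  0.99,  0.53,  1.76, -2.07]), array([-0.72,  0.74,  0.78,  0.54,  1.93, -2.02])]
300 [None, None, array([-0.72,  0.74,  0.78,  0.54,  1.93, -2.55])]
330 [None, None, None]
```

```bash
python3 - <<'E'
from h import *
import pickle
bot.move_to(NC+ZS*170,qs(150))
c=cam('wrist');pickle.dump(c,open('pics/w3.pkl','wb'))
v=c['image'].copy()
for p,col in ((NC,(0,0,255)),(NC+8*ZS,(0,255,0)),(NC-40*ZS,(255,0,0))):
    u=proj(c,p);cv2.circle(v,(round(u[0]),round(u[1])),1,col,-1)
for t in np.linspace(0,6.28,90):
    u=proj(c,NC+30*(np.cos(t)*US+np.sin(t)*WS));v[round(u[1]),round(u[0])]=(0,0,255)
x,y=map(int,proj(c,NC));print(x,y)
cv2.imwrite('pics/w3c.png',cv2.resize(v[max(0,y-70):y+70,x-90:x+90],None,fx=4,fy=4,interpolation=cv2.INTER_CUBIC))
E
```

```text
320 190
```

View pics/w3c.png

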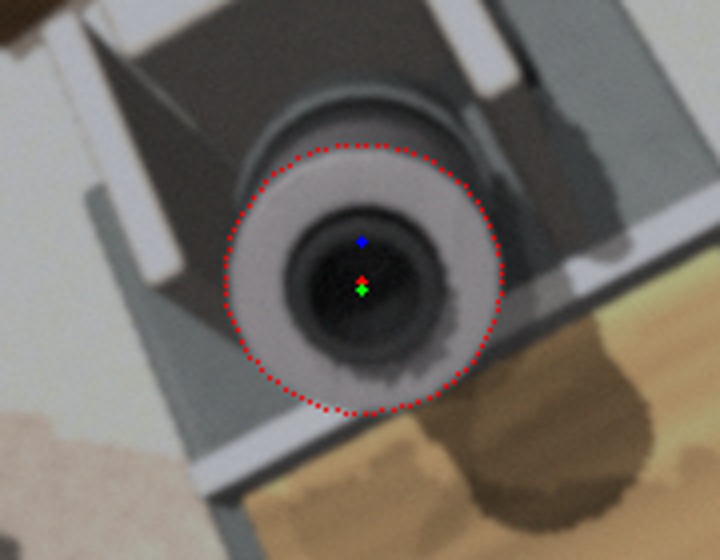

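The predicted nose ring (red) coincides with the real rim, and the sleeve mouth centre, at crop (364,287), lies on the predicted point. Now I'll grasp the thick drill.

```bash
python3 - <<'E'
from h import *
import pickle
q=att([0,0,-1],[1,0,0])
bot.move_to([579,211.7,220],q)
bot.servo_line([579,211.7,111],speed=100)
bot.move_gripper(20,grip_force=45)
s=bot.read_state();print(s['clock'],s['ee_pos'],s['grip_width'],s['ft_force'])
bot.servo_line([579,211.7,250],speed=100)
s=bot.read_state();print(s['clock'],s['ee_pos'],s['grip_width'],s['ft_force'])
c=cam('side');cv2.imwrite('pics/s1.png',cv2.resize(c['image'][90:290,200:400],None,fx=3,fy=3))
c=cam('wrist');cv2.imwrite('pics/w4.png',c['image'])
E
```

```text
8.3583 [579.04243028 211.69607586 111.30286386] 31.088623717310348 [-1.70213905  0.59741785  3.80173009]
9.9 [578.84023026 211.65709387 249.3133051 ] 30.898598512401417 [ 0.41954507  0.18436236 -2.50673844]
```

View pics/s1.png

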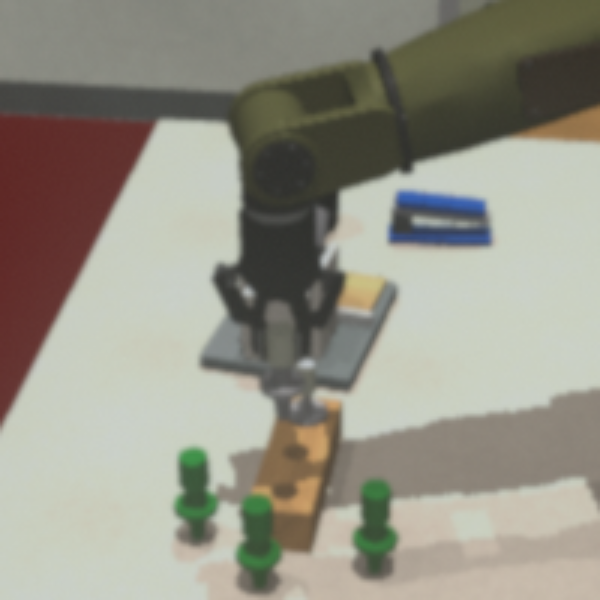

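View pics/w4.png

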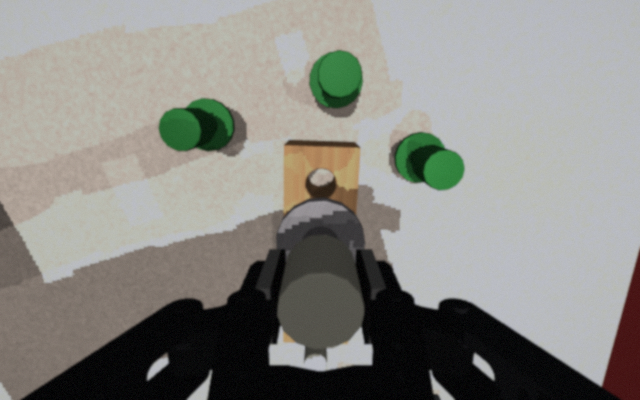

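The drill is held, upright in the jaws, grip width 31 mm. The thick hole in the rack is empty and the thin drill is still in place. Next I'll carry it to the spindle, stop just outside the socket and check.

```bash
python3 - <<'E'
from h import *
bot.move_to(NC+ZS*160,qs(150))
bot.servo_line(NC+ZS*112,speed=80)
s=bot.read_state();print(s['clock'],(s['ee_pos']-NC-ZS*112).round(2),s['grip_width'],s['ft_force'])
for n in ('wrist','scene','side'):
    c=cam(n);v=c['image'].copy()
    for d in (0,8,16): 
        u=proj(c,NC+ZS*d);cv2.circle(v,(round(u[0]),round(u[1])),0,(0,0,255),-1)
    if n=='wrist': cv2.imwrite('pics/i_w.png',v)
    else:
        x,y=map(int,proj(c,NC));cv2.imwrite(f'pics/i_{n}.png',cv2.resize(v[max(0,y-70):y+40,x-60:x+60],None,fx=5,fy=5,interpolation=cv2.INTER_CUBIC))
E
```

```text
12.6333 [ 0.1  -0.15  0.51] 31.398859651966816 [-0.0850389  -1.00883218 -2.04325842]
```

View pics/i_w.png

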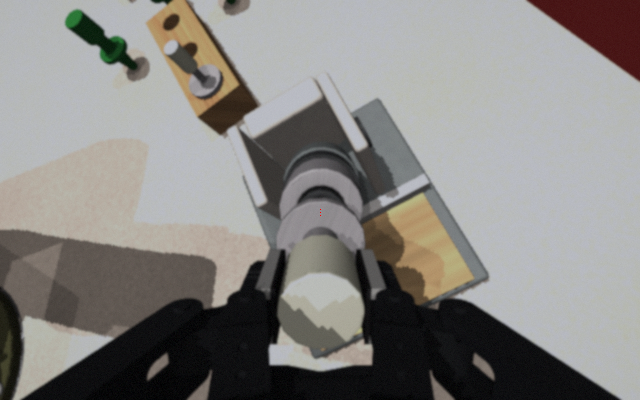

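View pics/i_scene.png

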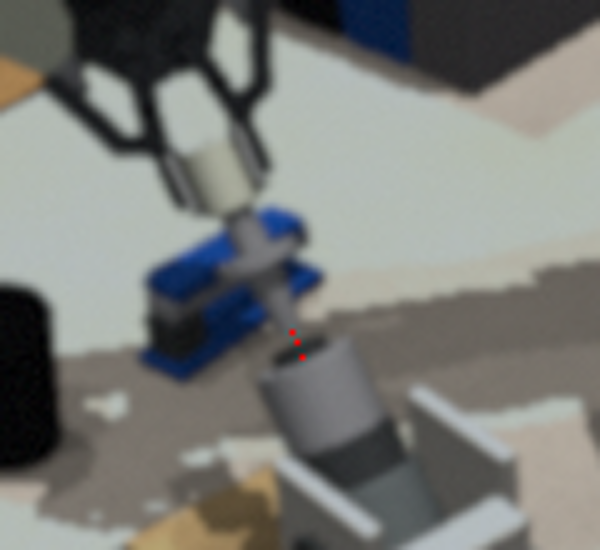

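View pics/i_side.png

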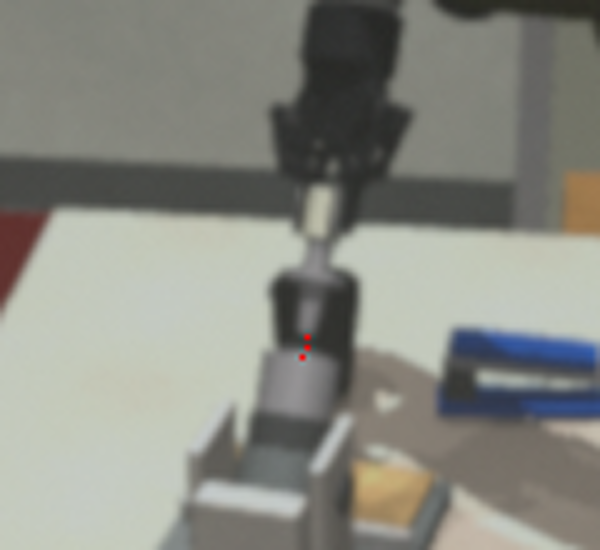

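In both fixed views the shank lines up with the axis marks at the socket mouth: scene crop (295,330), side crop (305,340). I'll insert it with a force guard.

```bash
python3 - <<'E'
from h import *
def st(t):
    s=bot.read_state();e=s['ee_pos']-NC;print(t,round(s['clock'],2),'d',round(e@ZS,2),'lat',(e-ZS*(e@ZS)).round(2),'F',s['ft_force'].round(1),'ax',round(s['ft_force']@ZS,2),s['grip_width'])
print(bot.servo_line(NC+ZS*80,speed=40,until_force=6));st('a')
if (bot.read_state()['ee_pos']-NC)@ZS<83:
    print(bot.servo_line(NC+ZS*63,speed=10,until_force=4));st('b')
E
```

```text
False
a 13.73 d 80.31 lat [0.06 0.04 0.04] F [ 0.3 -0.7 -2.2] ax -1.45 30.57571205506923
True
b 15.08 d 64.66 lat [ 0.17 -0.41 -0.27] F [ 1.5 -0.9  0.8] ax 1.04 31.108752509115572
```

```bash
python3 - <<'E'
from h import *
bot.move_gripper(80)
bot.dwell(0.4)
bot.servo_line(NC+ZS*150,speed=120)
s=bot.read_state();print(s['clock'],s['grip_width'],s['ft_force'])
for n in ('wrist','scene','side'):
    c=cam(n);v=c['image'].copy()
    x,y=map(int,proj(c,NC+20*ZS))
    if n=='wrist':
        P=pts(c);k=proj(c,NC+ZS*81);k=tuple(map(int,k));print(k);
        import pickle;pickle.dump(c,open('pics/w5.pkl','wb'));cv2.imwrite('pics/r_w.png',v)
    else: cv2.imwrite(f'pics/r_{n}.png',cv2.resize(v[max(0,y-60):y+40,x-60:x+60],None,fx=5,fy=5,interpolation=cv2.INTER_CUBIC))
E
```

```text
16.8833 80.12973300766764 [ 0.78067192  0.35931723 -0.34726471]
(320, 229)
```

View pics/r_w.png

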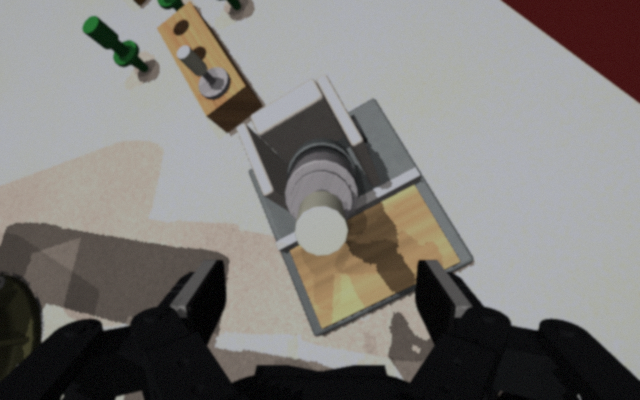

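View pics/r_scene.png

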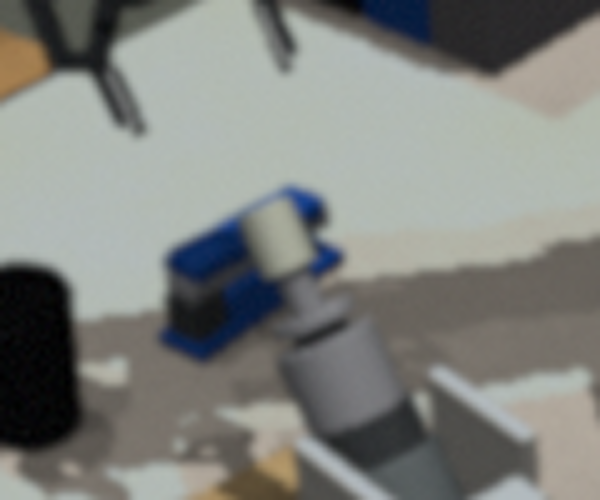

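View pics/r_side.png

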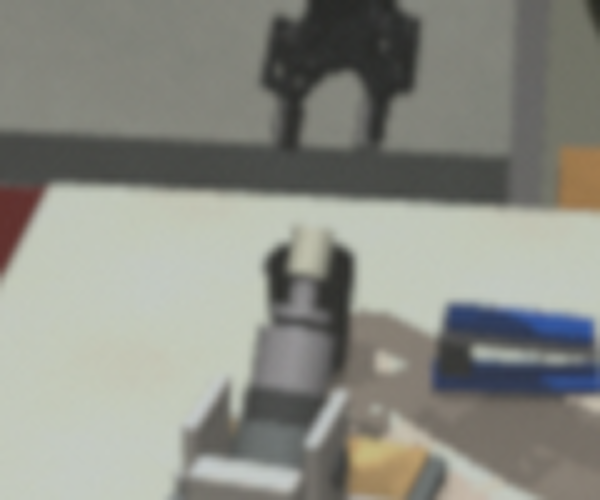

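The drill is seated and released: the cap centre at wrist (321,229) is on the predicted (320,229), and a gap shows under the collar. Now I'll tap with closed fingers along the axis.

```bash
python3 - <<'E'
from h import *
def st(t):
    s=bot.read_state();e=s['ee_pos']-NC;print(t,round(s['clock'],2),'d',round(e@ZS,2),'lat',(e-ZS*(e@ZS)).round(2),'ax',round(s['ft_force']@ZS,2),s['grip_width'])
bot.move_gripper(0);st('closed')
bot.servo_line(NC+ZS*108,speed=60);st('pre')
print(bot.servo_line(NC+ZS*97,speed=10,until_force=4));st('touch')
print(bot.servo_line(NC+ZS*87,speed=8,until_force=28));st('driven')
bot.servo_line(NC+ZS*150,speed=80);st('away')
import pickle
for n in ('wrist','scene','side'):
    c=cam(n);v=c['image'].copy()
    x,y=map(int,proj(c,NC+20*ZS))
    if n=='wrist': pickle.dump(c,open('pics/w6.pkl','wb'));cv2.imwrite('pics/t_w.png',v)
    else: cv2.imwrite(f'pics/t_{n}.png',cv2.resize(v[max(0,y-60):y+40,x-60:x+60],None,fx=5,fy=5,interpolation=cv2.INTER_CUBIC))
E
```

```text
closed 17.77 d 149.99 lat [-0.01 -0.03 -0.02] ax 1.11 0.17668184984280189
pre 18.62 d 108.39 lat [0.09 0.07 0.06] ax 0.16 0.4681114577075082
True
touch 19.44 d 99.3 lat [-0.01 -0.06 -0.04] ax 4.73 -0.1890467799852957
False
driven 21.07 d 91.32 lat [0.2  0.27 0.21] ax 28.34 0.1790507477481517
away 22.01 d 149.33 lat [-0.03 -0.06 -0.04] ax 0.23 0.19270439065388098
```

View pics/t_scene.png

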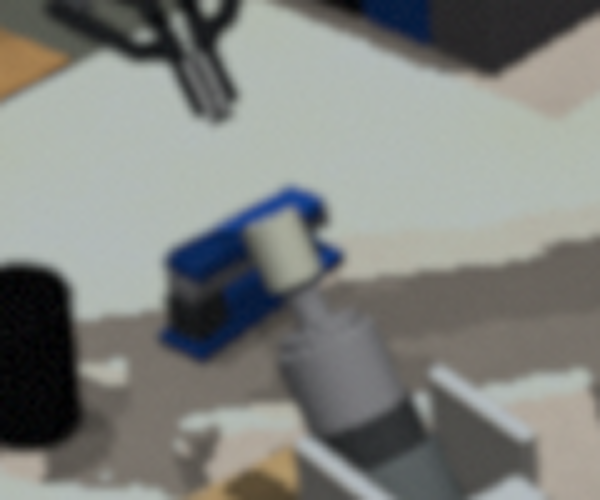

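View pics/t_w.png

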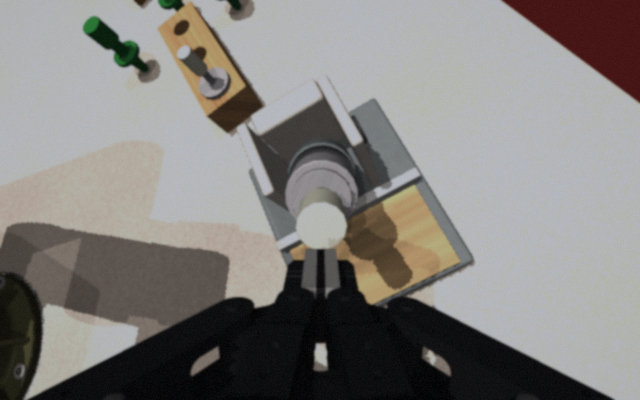

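The gap under the collar has closed. The tips moved 8 mm and then hit a hard stop at d=91.3 mm, against 91 expected. As a last check I'll measure the cap's height and axis by depth.

```bash
python3 - <<'E'
from h import *
import pickle
for f in ('w5','w6'):
    c=pickle.load(open(f'pics/{f}.pkl','rb'));P=pts(c)-NC;D=P@ZS
    L=P-D[...,None]*ZS;r=np.linalg.norm(L,axis=-1)
    for nm,lo,hi,rm in (('cap',60,95,20),('collar',3,25,27)):
        m=(D>lo)&(D<hi)&(r<rm)&(np.arange(400)[:,None]<262)
        if nm=='cap': m&=D>np.nanpercentile(D[m],50)-3
        print(f,nm,m.sum(),'d med',np.median(D[m]).round(2),'max',np.percentile(D[m],95).round(1),'lat US,WS',(np.median(L[m],0)@US).round(2),(np.median(L[m],0)@WS).round(2))
print(proj(c,NC+ZS*72))
cam0=pickle.load(open('pics/scene0.pkl','rb'));c=cam('scene')
for n,(u,v) in dict(thin=(334,219),stap=(228,150),cup=(181,160),tin=(468,318)).items(): print(n,pts(cam0)[v,u].round(),pts(c)[v,u].round())
cv2.imwrite('pics/end.png',c['image'])
bot.servo_line(NC+ZS*200,speed=100)
bot.dwell(.5);s=bot.read_state();print(s['clock'],s['ft_force'])
E
```

```text
w5 cap 2116 d med 80.6 max 81.6 lat US,WS -0.27 0.51
w5 collar 1465 d med 16.69 max 17.9 lat US,WS -8.39 -10.55
w6 cap 1949 d med 72.63 max 73.7 lat US,WS -0.44 0.37
w6 collar 1362 d med 8.65 max 9.9 lat US,WS -8.49 -10.63
(np.float64(320.34078737777344), np.float64(224.61354956665406))
thin [582.  77. 124.] [583.  78. 126.]
stap [ 469. -435.   64.] [ 621. -258.  220.]
cup [ 614. -497.   77.] [ 617. -494.   79.]
tin [597. 473.  49.] [592. 472.  44.]
23.3583 [ 0.30526095 -0.03744034 -0.70327495]
```

View pics/end.png

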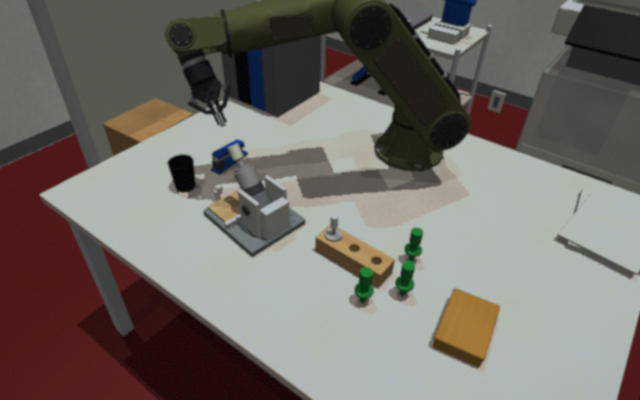

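The cap top is at 72.6 mm and the collar top at 8.65 mm, against 72 and 8 expected when home, and both moved in by 8 mm. The lateral offset is under 0.6 mm. The thin drill, stapler, cup and tin haven't moved in the picture. I'll hand the job in.

```bash
python3 - <<'E'
from h import *
bot.finish_job()
E
```

```text
the job is handed in; nothing more can be done
```

The thick drill is locked in the spindle with its collar home on the nose face, and I handed the job in about 23 s into the 54 s limit. I took it from the rack and set it in the socket with a 4 N contact stop. I let go with the collar about 8.6 mm off the nose face, then drove it in with closed fingertips along the axis.

**Seating:** the tips moved 8 mm and met a hard stop at 28 N. By depth, the cap top went from 80.6 to 72.6 mm and the collar top from 16.7 to 8.65 mm; 72 and 8 mm are expected when home. The cap sits within about 0.6 mm of the axis. The roughly 0.6 mm left over is within the calibration error.

**Surroundings:** depth readings for the thin drill, tin and pen cup agree with the start to within about 6 mm, close to depth noise. The stapler's reading did not agree, because its pixel now falls on the drill's cap in front of it. In the final picture it looks unmoved. The robot was clear of everything when I handed in.

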